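Set the whetstone on the sloped sharpening stand

ROBOT

A 6-joint arm with a two-finger parallel gripper is mounted at the origin on the work surface. World frame = base frame: x ahead of the robot, y to its left, z up, the work surface at z = 0. Lengths are in m, angles in rad, forces in N, time in s.
With the tool pointing down it reaches from about 0.35 to 0.85 m from the base axis. Payload 8.1 kg.
Tool frame: the origin (TCP) lies at the very end of the fingers, on their centre line; the grasp point (between the pads) lies 19 mm behind it; z points along the fingers, y is the line along which they close (so a half turn about z gives the same grasp; the last joint's range is limited). The gripper opens to 85 mm and grips with 20 to 120 N. Pads are 22 mm wide; open, the fingers measure 114 mm over their backs; the gripper's body (76 mm by 85 mm) begins 54 mm behind the grasp point. The pads swing forward as they close: fully open they stand 13 mm farther back than shut.
Start: joints at [-1.426, 0.13, 1.488, -0, 1.523, -0.085], TCP at [0.137, -0.584, 0.208] pointing down, gripper open.
Joint ranges: [-2.96, 2.96], [-0.89, 2.26], [0.02, 2.5], [-1.34, 4.48], [0, 2.73], [-2.66, 2.66]. Speed limits (rad/s): [2.39, 2.39, 2.79, 3.14, 3.14, 3.14].

INTERFACE

Orientations are given as a unit quaternion [x, y, z, w].
In Python, from station import env gives the robot as it stands. Calls block until the motion is done:
- env.goto(position, orientation): joint-space move of the TCP to a pose.
- env.servo_line(position, speed=0.15, orientation=None, threshold=None): straight line of the TCP; orientation=None keeps the orientation; speed is the mean speed in m/s. With threshold (N) it stops when the force on the tool has changed by that much, and returns True; else False.
- env.move_j(angles): joint-space move.
- env.release() and env.grab(grasp_force=None): open the fingers fully, or close them until they stop; grasp_force is the grip in N (None keeps the last).
- env.pause(seconds).
- env.solve_ik(position, orientation): joint angles nearest the present ones, or None.
- env.sense(): the state.
- env.get_image(name): name is "side" or "top" or "wrist"; returns (picture, depth): 400x640x3 uint8, red, green, blue; 400x640 float32, m along the optical axis (not along the pixel's ray), 0 where there is no reading.
- env.camera_model(name): a dict with "mtx" (3x3 intrinsics, pixels), "R" (3x3) and "t" (3): a world point X has camera coordinates R X + t. Camera axes: x right, y down, z forward; pixel columns grow to the right and rows downward; lengths in m; the calibration is good to about 2 mm. The wrist camera is an equidistant fisheye: a pixel r from the principal point sees the ray r / f radians off the axis. A picture is of the moment at which its call begins: read the wrist's pose just before it. camera_model takes no time and is no camera call; for the wrist camera it gives the pose at the moment of the call.
A pose or a line that the arm cannot do raises env.IKError and nothing moves.
- env.close_job(): hands the job in; it is judged then, once.
The state is a dict: "time": time; "joint_positions": joint angles; "dq": joint speeds; "tau": joint torques, N m; "tool_pos": TCP position; "eef_rot": TCP orientation; "wrist_force": force on the tool from outside, world axes, zero at the start; "wrist_torque": the same for the moment, N m; "opening": finger opening in m; "gripper_force": force on a finger pad.
Only numpy, scipy, OpenCV 4.12 (cv2) and the standard library are available. Lean on these libraries where they do the work, as an engineer would, in place of code of your own. Each camera call takes 0.05 s, during which the arm holds its last target. There are 200 camera calls.

TASK

Get the sharpening stand ready: take the strop paddle off its sloped bed and lay it flat in the shallow wooden tray. Then set the long whetstone flat, lengthwise and centred on the narrow bed, putting it down without letting it drop, and slide the jaw down the slope until the stone is held snug between the jaw and the stop. Do not disturb the other things on the bench.

Things in the scene. Friction and masses are not known exactly. Their poses are not given: they have to be found in the camera images.
- stone_stand: Wooden sharpening stand fixed to the bench: a bed 300 x 40 mm, 24 mm thick, sloping 0.245 rad, raised on two legs over a level foot board 310 x 110 x 18 mm. Origin: on the bed's top, on its centre line, 85 mm above the bench; x runs down the slope (away from the robot, within 0.3 rad), y across, z square to the bed. The bed spans x = -168 to +132 mm. Fingers may pass down beside it.
- stop_face (a point): Face of the steel stop across the bed's low end, at bed level, at x = +115 mm of the stand; axes as the stand's. The stop is 40 mm wide and stands 14 mm above the bed. The 180 mm stone lying against it has its middle at x = +25 mm of the stand.
- jaw (a joint): Steel jaw that slides on the bed, in m: 0 is fully open (face at x = -130 mm of the stand), growing down the slope, at most 0.075; 0.065 meets the stone when that lies against the stop. It starts at 0 to 0.015: the stone fits in before it is closed. No lock or spring: 3 N slides it and it stays where left. Pushed on, it pushes the stone down to the stop.
- jaw_face (a point): Middle of the jaw's stone side, at bed level; axes as the stand's. The jaw is a saddle 48 mm wide, standing 14.5 mm above the bed and reaching from this point 24 mm up the slope (x = -24 mm), where its flat back can be pushed. Its cheeks go down 25 mm beside the bed.
- strop: Strop paddle lying lengthwise on the bed at the start, handle up the slope: a wooden blade 115 x 48 mm, 16 mm thick, its brown leather face on top, with a handle 24 mm wide and 12 mm thick; 175 mm long in all. Origin: middle of the blade underside; x along it away from the handle (which ends at x = -117 mm), z out of the leather face. 0.11 to 0.18 kg, centre of mass at x = -15 mm.
- whetstone: Long rectangular whetstone, two-layer grey, 180 x 50 x 25 mm, 0.4 to 0.6 kg, lying flat on the bench at one side of the stand. Origin: middle of its underside; x along its length, z up. Both ends are alike.
- tray: Shallow open wooden tray fixed to the bench at the other side of the stand, 262 x 142 mm outside, walls 6 mm thick and 18 mm high, inner floor about 6 mm above the bench, inside 250 x 130 mm. Origin: centre of its underside; x along its length. It is empty.
- slip_stone: Bystander: small slip stone 100 x 36 x 14 mm lying on the bench beyond the whetstone or the tray; not the stone wanted. Origin: middle of its underside.
- skiving_knife: Bystander: wooden-handled skiving knife about 200 mm long, 25 mm high, lying on the bench; x along it from handle to blade. Origin: bench level, about its middle.
- hammer: Bystander: cobbler's hammer about 200 mm long, 32 mm high, lying on the bench; x from handle to head. Origin: bench level, about its middle, under the handle axis.
- wax_jar: Bystander: amber jar, 68 mm across, 75 mm high. Origin: centre of its underside.
- dye_bottle: Bystander: bottle, 52 mm across, 88 mm high. Origin: centre of its underside.
- cement_tin: Bystander: rectangular green tin 89 x 59 mm, 78 mm high with its cap. Origin: centre of its underside.
- thread_spool: Bystander: wooden spool of thread standing on its end, 56 mm across, 56 mm high, to the left between the robot and the stand. Origin: centre of its underside.
Mind the look-alikes: they are no part of the job. What is meant by the strop is not red or yellow, and is the larger of those in its own colour.

How it is judged:
On the way, in this order (a step that is already met when the one before it is completed fails the run):
1. the strop lies flat in the tray (x of strop in the frame of tray between -0.09 and 0.09 m and y of strop in the frame of tray between -0.055 and 0.055 m and z of strop in the frame of tray between 0 and 0.012 m and angle between strop's own z axis and vertical below 0.1 rad and linear speed of strop below 0.03 m/s), for 0.2 s.
2. the whetstone lies flat along the bed, between the jaw and the stop (x of whetstone in the frame of stone_stand between -0.045 and 0.03 m and y of whetstone in the frame of stone_stand between -0.012 and 0.012 m and z of whetstone in the frame of stone_stand between -0.004 and 0.005 m and angle between the z axis of whetstone and the z axis of stone_stand, either way round below 0.06 rad), for 0.2 s.
3. the jaw is closed: the stone is snug between the jaw and the stop (x of whetstone in the frame of stone_stand between 0.0215 and 0.029 m and y of whetstone in the frame of stone_stand between -0.01 and 0.01 m and z of whetstone in the frame of stone_stand between -0.004 and 0.005 m and angle between the z axis of whetstone and the z axis of stone_stand, either way round below 0.06 rad and angle between the x axis of whetstone and the x axis of stone_stand, either way round below 0.07 rad and x of whetstone in the frame of jaw_face below 0.0935 m), for 0.2 s.
At the end, for the whole second after the job is handed in: The strop lies flat (within 0.1 rad) inside the tray; the whetstone lies flat on the stand's bed (within 0.06 rad and 5 mm), lengthwise within 0.07 rad and within 10 mm of its centre line, its end within 3.5 mm of the stop, and the jaw's face within 3.5 mm of its other end; everything is at rest (all of step 1 and all of step 3 and linear speed of whetstone below 0.02 m/s and velocity of joint jaw below 0.01 m/s); the robot touches nothing.
It fails at once if the whetstone falls freely (faster than 0.45 m/s, about 10 mm of drop) (linear speed of whetstone above 0.45 m/s and contact force between the fingers and whetstone below 0.05 N).
It fails at once if a bystander is moved more than 30 mm (distance of any of slip_stone, skiving_knife, hammer, wax_jar, dye_bottle, cement_tin, thread_spool from where it was at the start of the episode above 0.03 m).
It also fails if it takes over 72 s, if anything falls off the work surface, if the arm or the gripper's body presses on something with over 40 N, if the wrist force passes 120 N, or if a joint passes its speed limit or range.

## Working session

There is one attempt and no reset: what is moved stays moved. The work goes in short steps, each a Python script; the robot and the scene stay as the last script left them, time stands still between calls to the robot, and variables do not carry over. Pictures are saved under pics/ and viewed, at most 10 in all, crops included, and the job is handed in when it is done.

```bash
ls; mkdir -p pics; python3 - <<'E'
from station import env
import cv2,numpy as np
for n in ["top","side"]:
    p,d=env.get_image(n); cv2.imwrite(f"pics/{n}0.png",p[...,::-1]); np.savez(f"{n}0.npz",p=p,d=d,**env.camera_model(n))
    c=env.camera_model(n); print(n,c, -c['R'].T@c['t'])
s=env.sense();print(s['time'],s['tool_pos'],s['eef_rot'],s['opening'])
E
```

```text
pics
top {'mtx': array([[383.67712897,   0.        , 313.64526144],
       [  0.        , 383.67712897, 202.16772926],
       [  0.        ,   0.        ,   1.        ]]), 'R': array([[-0.0218046 , -0.9997495 ,  0.00504863],
       [-0.99501812,  0.02120949, -0.09741202],
       [ 0.09728054, -0.00714751, -0.99523133]]), 't': array([-0.00319949,  0.51711317,  1.21418621])} [ 0.39635052 -0.00548799  1.25878535]
side {'mtx': array([[389.08405624,   0.        , 314.38174118],
       [  0.        , 389.08405624, 205.6598739 ],
       [  0.        ,   0.        ,   1.        ]]), 'R': array([[-0.95610981, -0.29296721, -0.00492433],
       [-0.14432305,  0.48549684, -0.8622434 ],
       [ 0.25499979, -0.82368868, -0.50647021]]), 't': array([0.5052806 , 0.14770461, 0.96717554])} [0.25779136 0.87297207 0.61969109]
0.1 [ 0.13660937 -0.58370946  0.20693497] [ 9.93408245e-01  1.14627080e-01 -3.21358448e-05 -8.31287172e-04] 0.08523791326577916
```

View pics/top0.png

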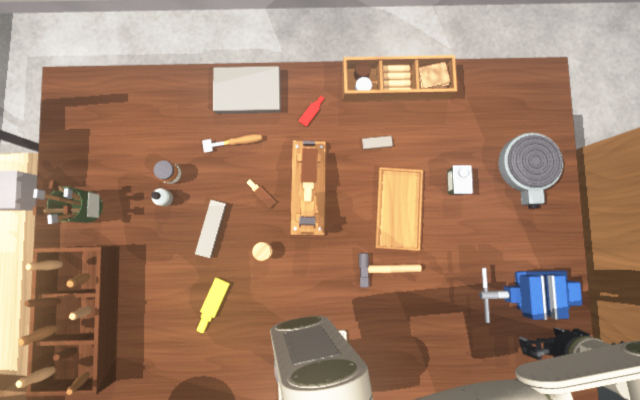

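View pics/side0.png

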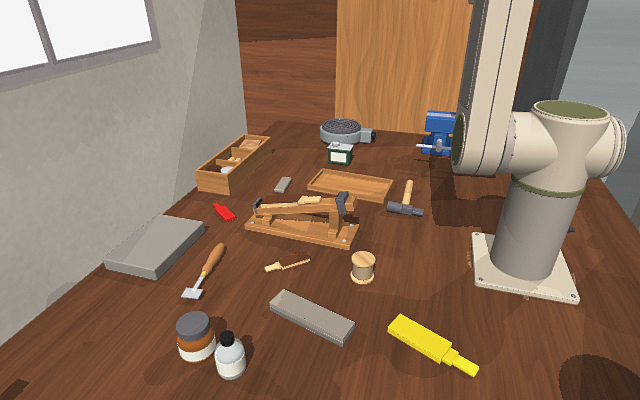

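The top view shows the stand at about (309,188) with the strop on it, the whetstone at (210,229), the tray at (400,209), and a small look-alike strop at (262,192). The side view confirms this layout. I'll measure from the point cloud.

```bash
cat > h.py <<'E'
import numpy as np,cv2
def cloud(f):
    z=np.load(f); d=z['d']; v,u=np.mgrid[:400,:640]; K=z['mtx']
    c=np.stack([(u-K[0,2])/K[0,0]*d,(v-K[1,2])/K[1,1]*d,d],-1)
    return (c-z['t'])@z['R'], z['p']
def rect(xy):
    (c,s,a)=cv2.minAreaRect(xy.astype(np.float32)); b=cv2.boxPoints((c,s,a))
    e=[b[1]-b[0],b[2]-b[1]]; l=max(e,key=np.linalg.norm); y=np.arctan2(l[1],l[0]); y=(y+np.pi/2)%np.pi-np.pi/2
    return np.round(c,4),np.round(sorted(s),4),round(float(y),4)
E
python3 - <<'E'
from h import *
W,p=cloud('top0.npz')
def box(u0,u1,v0,v1,lo,hi):
    w=W[v0:v1,u0:u1].reshape(-1,3); return w[(w[:,2]>lo)&(w[:,2]<hi)]
print('bench z',np.median(W[300:320,430:470,2]))
for n,a in dict(stone=(185,235,190,268,.017,.035),tray=(365,435,160,257,.012,.03),tin=(440,485,155,205,.03,.1),foot=(280,340,130,250,.010,.026),spool=(245,285,235,270,.03,.07),hammer=(350,430,245,295,.008,.05),slip=(350,400,125,155,.008,.03),lookalike=(243,280,175,212,.006,.04),knife=(195,270,125,160,.006,.04),up=(280,340,130,250,.03,.2)).items():
    w=box(*a); print(n,len(w),rect(w[:,:2]),np.round(np.percentile(w[:,2],[1,50,99]),3))
c=p[120:250,270:350]; cv2.imwrite('pics/c.png',cv2.resize(c,None,fx=4.5,fy=4.5,interpolation=cv2.INTER_CUBIC)[...,::-1])
# profile along centre
for v in range(140,240,4): print(v,[ (round(W[v,u,0],3),round(W[v,u,1],3),round(W[v,u,2],3)) for u in (303,309,314)])
E
```

```text
bench z -0.0003837984535002159
stone 906 (array([0.4389, 0.3206]), array([0.0519, 0.1797]), -0.2747) [0.018 0.025 0.031]
tray 546 (array([ 0.4786, -0.2742]), array([0.1753, 0.2905]), -0.0839) [0.012 0.017 0.024]
tin 609 (array([ 0.5751, -0.483 ]), array([0.0602, 0.0872]), -0.0206) [0.032 0.065 0.081]
foot 1683 (array([0.5667, 0.0037]), array([0.11  , 0.3091]), -0.0391) [0.012 0.018 0.024]
spool 255 (array([0.3635, 0.1541]), array([0.0525, 0.0532]), 1.5533) [0.051 0.056 0.061]
hammer 824 (array([ 0.3168, -0.2497]), array([0.1265, 0.2161]), -1.422) [0.008 0.024 0.035]
slip 310 (array([ 0.7136, -0.2281]), array([0.0367, 0.0989]), -1.4886) [0.008 0.014 0.019]
lookalike 255 (array([0.5505, 0.1567]), array([0.0806, 0.1022]), 0.1531) [0.006 0.01  0.016]
knife 413 (array([0.7233, 0.2531]), array([0.104 , 0.2472]), -1.5183) [0.006 0.019 0.029]
up 1467 (array([0.5626, 0.0042]), array([0.0769, 0.2928]), -0.0396) [0.032 0.1   0.135]
140 [(np.float64(0.729), np.float64(0.017), np.float64(-0.0)), (np.float64(0.729), np.float64(-0.004), np.float64(-0.001)), (np.float64(0.728), np.float64(-0.02), np
[... 3691 characters left out ...]
 np.float64(0.019), np.float64(0.137)), (np.float64(0.442), np.float64(0.001), np.float64(0.134)), (np.float64(0.442), np.float64(-0.013), np.float64(0.13))]
228 [(np.float64(0.431), np.float64(0.019), np.float64(0.123)), (np.float64(0.431), np.float64(0.002), np.float64(0.125)), (np.float64(0.432), np.float64(-0.013), np.float64(0.093))]
232 [(np.float64(0.42), np.float64(0.02), np.float64(0.126)), (np.float64(0.419), np.float64(0.002), np.float64(0.12)), (np.float64(0.421), np.float64(-0.013), np.float64(0.023))]
236 [(np.float64(0.409), np.float64(0.023), np.float64(0.0)), (np.float64(0.409), np.float64(0.003), np.float64(0.0)), (np.float64(0.408), np.float64(-0.013), np.float64(-0.001))]
```

View pics/c.png

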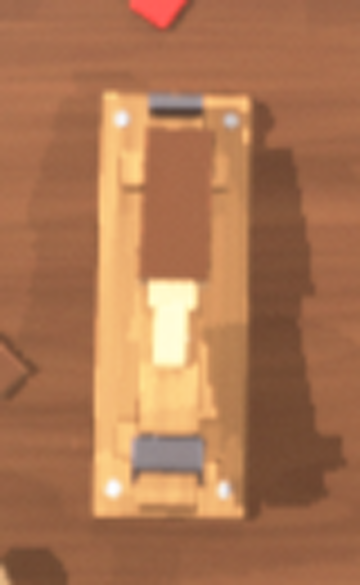

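The crop shows the strop blade in the middle at crop (178,205), its handle at (170,320), the jaw at (168,455) and the stop at (176,103). Next I take a closer wrist view over the stand.

```bash
cat >> h.py <<'E'
from scipy.spatial.transform import Rotation as Ro
def wcloud(p,d,c):
    v,u=np.mgrid[:400,:640]; K=c['mtx']
    a=(u-K[0,2])/K[0,0]; b=(v-K[1,2])/K[1,1]; r=np.hypot(a,b)+1e-9; t=np.tan(np.minimum(r,1.4))/r
    P=np.stack([a*t*d,b*t*d,d],-1); W=(P-c['t'])@c['R']; W[(d<=0)|(r>1.25)]=np.nan; return W
def q(yaw,pitch=0):  # tool down, x at yaw; pitch>0: x dips down (slope away)
    return (Ro.from_euler('z',yaw)*Ro.from_euler('y',pitch)*Ro.from_quat([1,0,0,0])).as_quat()
E
python3 - <<'E'
from station import env
from h import *
s=env.sense(); p=s['tool_pos'].copy() if hasattr(s['tool_pos'],'copy') else s['tool_pos']
env.servo_line([p[0],p[1],.33],speed=.2)
for i,(pos) in enumerate([[.5,0,.36],[.5,-.16,.36]]):
    env.goto(pos,q(-.04)); env.pause(.2)
    c=env.camera_model("wrist"); im,d=env.get_image("wrist"); np.savez(f'w{i}.npz',p=im,d=d,**c)
    print(-c['R'].T@c['t'],c['R'][2],c['mtx'][0],env.sense()['joint_positions'],env.sense()['time'],(d>0).mean())
    cv2.imwrite(f'pics/w{i}.png',im[...,::-1])
E
```

```text
[ 0.5752229  -0.00380807  0.52592224] [-0.29533124  0.01181417 -0.95532187] [309.70691629   0.         321.31296261] [-1.03416679e-01 -1.51067365e-01  1.49375047e+00 -2.37925576e-05
  1.79901895e+00  1.50812502e+00] 3.55 0.9960546875
[ 0.57535947 -0.1620321   0.52623898] [-0.29485828  0.01115038 -0.95547593] [309.70691629   0.         321.31296261] [-4.05435057e-01 -8.42050330e-02  1.43164558e+00  1.70988703e-04
  1.79381357e+00  1.20363542e+00] 4.4833 0.99594140625
```

View pics/w0.png

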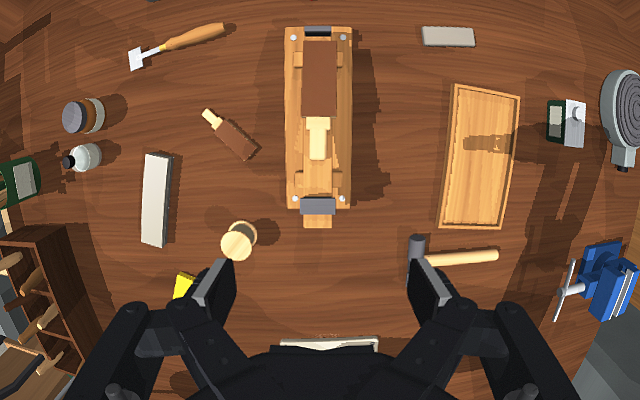

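The view shows the strop at (319,85), the jaw at (318,206), the stop at (317,31) and the tray at (480,155), all clear of obstructions. I'll fit these from the wrist clouds.

```bash
python3 - <<'E'
from h import *
def ld(i):
    z=np.load(f'w{i}.npz'); return wcloud(z['p'],z['d'],z),z['p'].astype(int)
for i in (0,1):
    W,p=ld(i); print('--',i,'bench',np.nanmedian(W[220:260,350:390,2]))
    X,Y,Z=np.moveaxis(W,-1,0); ok=~np.isnan(Z)
    def R(n,m):
        w=W[m]; print(n,len(w),rect(w[:,:2]),np.round(np.percentile(w[:,2],[2,50,98]),4)); return w
    near=ok&(abs(Y)<.07)&(X>.38)&(X<.75)
    R('foot',near&(Z>.012)&(Z<.022))
    tr=ok&(Y<-.12)&(Y>-.36)&(X>.38)&(X<.68)
    R('trayrim',tr&(Z>.0135)&(Z<.022)&~((X<.39)))
    fl=W[tr&(Z>.003)&(Z<.009)]; print('floor',rect(fl[:,:2]))
    up=near&(Z>.06)&(Z<.16)
    # stand coords
    r,g,b=np.moveaxis(p,-1,0)
    grey=(abs(r-g)<25)&(abs(g-b)<30)&(r<150)
    dark=(r<150)&(r-b>25)&up
    R('strop blade',dark&(Z>.08)&(X>.55)); R('jaw',grey&up&(X<.5)); R('stop',grey&up&(X>.66))
    bed=up&~grey&(X>.44)&(X<.51)&(Z<.125)&(abs(Y-.004)<.015)
    w=W[bed]; A=np.c_[w[:,0],np.ones(len(w))]; s,*_=np.linalg.lstsq(A,w[:,2],rcond=None); print('bed slope',s,'x at z=.085 w/ fixed slope',np.median(w[:,0]+(w[:,2]-.085)/np.tan(.245)),len(w))
    R('bed w',up&~grey&(X>.415)&(X<.51)&(abs(Z-(.085+.25*(.575-X)))<.008))
    R('handle',up&~grey&(r>170)&(X>.48)&(X<.6)&(Z-(.085+.25*(.575-X))>.008))
    st=ok&(Y>.2)&(Y<.42)&(X>.33)&(X<.55)&(Z>.02)&(Z<.03)
    if i==0:R('stone',st)
E
```

```text
-- 0 bench 0.0001749990863918788
foot 5768 (array([0.5672, 0.0016]), array([0.1113, 0.3083]), -0.045) [0.0157 0.018  0.0201]
trayrim 953 (array([ 0.5035, -0.2928]), array([0.1444, 0.2385]), -0.0799) [0.014  0.0179 0.02  ]
floor (array([ 0.5218, -0.2471]), array([0.2257, 0.2836]), 0.0007)
strop blade 2289 (array([ 0.613 , -0.0021]), array([0.0474, 0.1227]), -0.0538) [0.0804 0.0925 0.1039]
jaw 591 (array([0.4539, 0.0072]), array([0.0226, 0.0463]), 1.5249) [0.128  0.132  0.1352]
stop 249 (array([ 0.701, -0.003]), array([0.0133, 0.0379]), 1.525) [0.0604 0.0686 0.0713]
bed slope [-0.24924383  0.23027322] x at z=.085 w/ fixed slope 0.5823997358078989 765
bed w 1396 (array([0.4653, 0.0058]), array([0.0403, 0.0906]), -0.0401) [0.1031 0.111  0.1256]
handle 866 (array([0.5425, 0.006 ]), array([0.0478, 0.0604]), -0.16) [0.0997 0.1064 0.114 ]
stone 2078 (array([0.4396, 0.3185]), array([0.0519, 0.1815]), -0.2771) [0.0221 0.0249 0.0268]
-- 1 bench 0.0007997506829651902
foot 4750 (array([0.5683, 0.0012]), array([0.1115, 0.3084]), -0.0436) [0.0151 0.0179 0.0201]
trayrim 1041 (array([ 0.5043, -0.2929]), array([0.1422, 0.238 ]), -0.0721) [0.0142 0.018  0.02  ]
floor (array([ 0.5158, -0.2422]), array([0.2357, 0.2713]), -0.0067)
strop blade 2102 (array([ 0.6133, -0.003 ]), array([0.0489, 0.1248]), -0.0699) [0.0806 0.0921 0.1036]
jaw 640 (array([0.4608, 0.0054]), array([0.048 , 0.0574]), 0.0404) [0.0959 0.1311 0.135 ]
stop 236 (array([ 0.7012, -0.0042]), array([0.0142, 0.0398]), 1.5194) [0.0609 0.0681 0.0709]
bed slope [-0.24096826  0.22588601] x at z=.085 w/ fixed slope 0.5824319099042374 646
bed w 1253 (array([0.4644, 0.0057]), array([0.0413, 0.0922]), -0.0327) [0.102  0.1109 0.1252]
handle 699 (array([0.5418, 0.0019]), array([0.0326, 0.0588]), -0.0459) [0.1001 0.1066 0.1142]
```

```bash
cat >> h.py <<'E'
O=np.array([.5824,.0010,.085]); YAW=-.041; SL=.245
RS=Ro.from_euler('z',YAW)*Ro.from_euler('y',SL)
def S(x,y,z): return O+RS.apply([x,y,z])
QS=q(YAW,SL)
TR=np.array([.492,-.292,0]); TY=-.076
E
python3 - <<'E'
from station import env
from h import *
def st(n): s=env.sense(); print(n,round(s['time'],2),np.round(s['tool_pos'],4),round(s['opening'],4),np.round(s['wrist_force'],1),s['gripper_force'])
env.goto(S(.028,-.001,.10),QS)
env.servo_line(S(.028,-.001,.000),speed=.12); st('at')
env.grab(40); st('grabbed')
env.servo_line(S(.028,-.001,.08),speed=.12); st('up')
c=env.camera_model("wrist"); im,d=env.get_image("wrist"); cv2.imwrite('pics/g1.png',im[...,::-1])
print(env.sense()['opening'])
E
```

```text
at 6.56 [ 0.6104 -0.0013  0.0794] 0.0852 [ 0.4 -0.2  0.3] 0.0
grabbed 7.33 [ 0.6095 -0.0011  0.0782] 0.0002 [0.3 0.  0.9] 0.0
up 8.14 [ 0.6283 -0.0018  0.1549] -0.0001 [ 0.6  0.2 -0.6] 0.0
-1.6741906010909174e-05
```

View pics/g1.png

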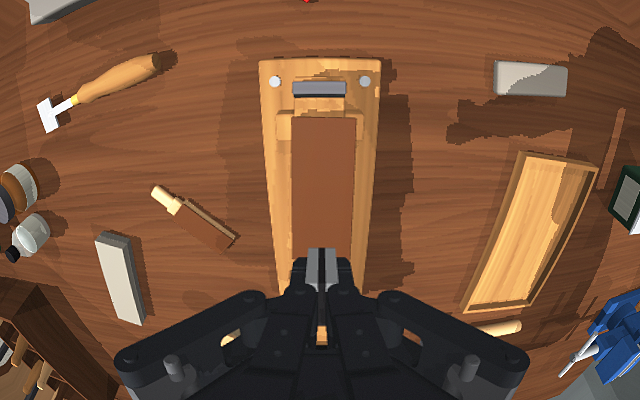

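The fingers (320,260) closed empty above the strop, which still lies on the bed with its blade end at (323,116). I'll measure where it is from this view.

```bash
python3 - <<'E'
from station import env
from h import *
env.servo_line(S(.028,-.001,.12),speed=.15); env.release()
env.goto(S(-.10,0,.26),QS); env.pause(.1)
c=env.camera_model("wrist"); im,d=env.get_image("wrist"); W=wcloud(im,d,c)
L=(RS.inv().apply((W-O).reshape(-1,3))).reshape(W.shape); np.savez('w2.npz',p=im,d=d,**c)
x,y,z=np.moveaxis(L,-1,0); r,g,b=np.moveaxis(im.astype(int),-1,0)
# profile along centre and width
for x0 in np.arange(-.17,.135,.01):
    m=(abs(x-x0)<.004)&(abs(y)<.035)&(z>-.012)
    if m.sum()>5: print(round(x0,3),m.sum(),'z',np.round(np.percentile(z[m],[10,50,90]),4),'y of z>8mm',np.round([y[m&(z>.008)].min(),y[m&(z>.008)].max()] if (m&(z>.008)).sum() else 0,4),'y bed',np.round([y[m&(abs(z)<.005)].min(),y[m&(abs(z)<.005)].max()] if (m&(abs(z)<.005)).sum() else 0,4))
cv2.imwrite('pics/g2.png',im[...,::-1])
E
```

```text
-0.17 9 z [-0.0011 -0.0009 -0.0005] y of z>8mm 0 y bed [-0.0185  0.0147]
-0.16 142 z [-0.0011  0.0001  0.0012] y of z>8mm 0 y bed [-0.0185  0.0204]
-0.15 89 z [0.0004 0.0136 0.0151] y of z>8mm [-0.0219  0.0223] y bed [-0.0184  0.0188]
-0.14 211 z [0.0136 0.0147 0.0157] y of z>8mm [-0.0232  0.025 ] y bed 0
-0.13 221 z [0.0132 0.0144 0.0156] y of z>8mm [-0.0231  0.0234] y bed [-0.0236  0.0225]
-0.12 200 z [-0.0008  0.0006  0.0109] y of z>8mm [-0.0176  0.0193] y bed [-0.018   0.0198]
-0.11 144 z [-0.0009 -0.      0.0013] y of z>8mm 0 y bed [-0.018   0.0197]
-0.1 160 z [-0.0011 -0.0001  0.0012] y of z>8mm 0 y bed [-0.0193  0.0196]
-0.09 6347 z [0.3555 0.3643 0.3738] y of z>8mm [-0.0349  0.0349] y bed [-0.0193  0.0195]
-0.08 8065 z [0.3583 0.3711 0.38  ] y of z>8mm [-0.035  0.035] y bed [-0.0191  0.0194]
-0.07 157 z [-0.0006  0.0105  0.0128] y of z>8mm [-0.0105  0.0121] y bed [-0.019   0.0193]
-0.06 171 z [-0.0008  0.011   0.0126] y of z>8mm [-0.0105  0.0121] y bed [-0.019   0.0206]
-0.05 179 z [-0.0008  0.0107  0.0128] y of z>8mm [-0.0105  0.0121] y bed [-0.0189  0.0205]
-0.04 179 z [-0.
[... 581 characters left out ...]
>8mm [-0.0244  0.0207] y bed 0
0.04 218 z [0.0149 0.016  0.0171] y of z>8mm [-0.0258  0.0207] y bed 0
0.05 211 z [0.015  0.016  0.0172] y of z>8mm [-0.0258  0.0207] y bed 0
0.06 220 z [0.0149 0.0161 0.0171] y of z>8mm [-0.0258  0.0207] y bed 0
0.07 218 z [0.0151 0.016  0.0171] y of z>8mm [-0.0258  0.0206] y bed 0
0.08 215 z [0.0147 0.0157 0.0168] y of z>8mm [-0.0271  0.0207] y bed 0
0.09 192 z [0.015  0.0159 0.0173] y of z>8mm [-0.0259  0.0207] y bed 0
0.1 77 z [0.0148 0.0158 0.0169] y of z>8mm [-0.0259  0.0194] y bed 0
0.11 163 z [-0.0011  0.      0.0011] y of z>8mm [0.0104 0.0104] y bed [-0.0189  0.0189]
0.12 171 z [0.0123 0.0136 0.015 ] y of z>8mm [-0.0196  0.0197] y bed [-0.0201  0.0203]
```

View pics/g2.png

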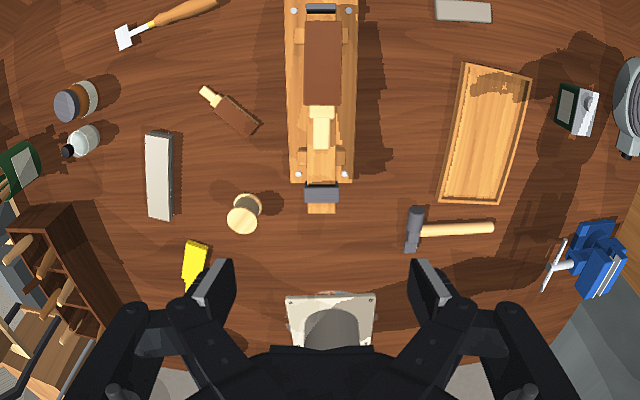

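The wrist view puts the strop on the stand frame as planned: blade x -0.015 to 0.101, jaw face at about -0.127. I'll check where the fingertips really are in the tool frame, closed and open.

```bash
python3 - <<'E'
from station import env
from h import *
for k in ('open','shut'):
    if k=='shut': env.grab(40)
    s=env.sense(); c=env.camera_model("wrist"); im,d=env.get_image("wrist"); W=wcloud(im,d,c)
    T=Ro.from_quat(s['eef_rot']).inv().apply((W-s['tool_pos']).reshape(-1,3)).reshape(W.shape)
    print(k,s['time'],s['tool_pos'],'cam in tool',Ro.from_quat(s['eef_rot']).inv().apply(-c['R'].T@c['t']-s['tool_pos']))
    m=(abs(T[...,2]+.03)<.08)&(abs(T[...,0])<.06)&(abs(T[...,1])<.08)
    print(m.sum(),np.round(np.percentile(T[m],[0,1,10,50,90,99,100],axis=0),4))
    for z0 in np.arange(-.1,.03,.01):
        mm=m&(abs(T[...,2]-z0)<.005)
        if mm.sum():print(round(z0,3),mm.sum(),np.round(T[mm].min(0),3),np.round(T[mm].max(0),3))
    cv2.imwrite(f'pics/{k}.png',im[...,::-1])
E
```

```text
open 10.325 [0.5482671  0.00235043 0.35841448] cam in tool [ 0.07524649  0.00020581 -0.16596788]
22818 [[-1.340e-02 -7.480e-02 -1.100e-01]
 [-1.080e-02 -7.050e-02 -1.097e-01]
 [-5.600e-03 -6.120e-02 -1.076e-01]
 [ 1.070e-02  1.000e-04 -9.520e-02]
 [ 1.660e-02  6.160e-02 -6.010e-02]
 [ 1.760e-02  7.080e-02 -4.100e-02]
 [ 1.840e-02  7.500e-02 -3.560e-02]]
-0.1 6902 [-0.013 -0.073 -0.105] [ 0.018  0.074 -0.095]
-0.09 5739 [-0.013 -0.075 -0.095] [ 0.017  0.075 -0.085]
-0.08 1331 [ 0.003 -0.073 -0.085] [ 0.014  0.073 -0.075]
-0.07 1336 [-0.01  -0.056 -0.075] [ 0.012  0.057 -0.065]
-0.06 1292 [-0.011 -0.056 -0.065] [ 0.012  0.057 -0.055]
-0.05 1096 [-0.012 -0.056 -0.055] [ 0.012  0.057 -0.045]
-0.04 556 [-0.012 -0.055 -0.045] [ 0.012  0.055 -0.036]
shut 11.1417 [0.54850517 0.00239978 0.36157152] cam in tool [ 0.075221    0.00022786 -0.16597793]
25659 [[-1.220e-02 -6.170e-02 -1.100e-01]
 [-8.300e-03 -5.300e-02 -1.098e-01]
 [-3.000e-03 -3.890e-02 -1.072e-01]
 [ 1.130e-02  1.000e-04 -9.280e-02]
 [ 1.670e-02  3.930e-02 -6.720e-02]
 [ 1.760e-02  5.330e-02 -3.370e-02]
 [ 1.840e-02  6.200e-02 -2.570e-02]]
-0.1 7225 [-0.01  -0.058 -0.105] [ 0.018  0.058 -0.095]
-0.09 4561 [-0.009 -0.05  -0.095] [ 0.018  0.051 -0.085]
-0.08 4998 [-0.009 -0.042 -0.085] [ 0.014  0.043 -0.075]
-0.07 2370 [-0.012 -0.034 -0.075] [ 0.014  0.035 -0.065]
-0.06 762 [-0.012 -0.017 -0.065] [ 0.013  0.018 -0.055]
-0.05 689 [ 0.006 -0.013 -0.055] [ 0.012  0.014 -0.045]
-0.04 551 [ 0.006 -0.013 -0.045] [ 0.012  0.014 -0.035]
-0.03 345 [ 0.006 -0.013 -0.035] [ 0.012  0.014 -0.026]
```

The real fingertips sit about 24 mm (shut) to 36 mm (open) behind the reported TCP, which explains the empty close. I'll correct for this and grasp again.

```bash
cat >> h.py <<'E'
from station import env
def st(n): s=env.sense(); print(n,round(s['time'],2),np.round(s['tool_pos'],4),round(s['opening'],4),np.round(s['wrist_force'],1),s['gripper_force'])
def tips():
    s=env.sense(); c=env.camera_model("wrist"); im,d=env.get_image("wrist"); W=wcloud(im,d,c)
    T=Ro.from_quat(s['eef_rot']).inv().apply((W-s['tool_pos']).reshape(-1,3)).reshape(W.shape)
    r,g,b=np.moveaxis(im.astype(int),-1,0); return im,W,T
E
python3 - <<'E'
from h import *
env.release()
env.goto(S(.028,-.002,.06),QS)
env.servo_line(S(.028,-.002,-.027),speed=.12); env.pause(.15); st('at')
env.grab(40); st('grabbed')
if env.sense()['opening']>.03:
    env.servo_line(S(.028,-.002,.09),speed=.12); env.pause(.1); st('up')
    im,W,T=tips(); cv2.imwrite('pics/g3.png',im[...,::-1])
    for y0 in (-.03,.03):
        m=(abs(T[...,1]-y0)<.007)&(T[...,2]>-.06)&(T[...,2]<.02)&(abs(T[...,0])<.0125); print(np.round(T[m].max(0),4) if m.any() else 0)
    m=(abs(T[...,1])<.018)&(T[...,0]>.02)&(T[...,0]<.06)&(T[...,2]<.03); print('blade top in tool',np.round(np.percentile(T[m],[2,50,98],axis=0),4),np.polyfit(T[m][:,0],T[m][:,2],1))
E
```

```text
at 13.94 [ 0.604  -0.0019  0.0533] 0.086 [-0.4  0.3  0.8] 0.0
grabbed 14.38 [ 0.6033 -0.0019  0.0524] 0.0472 [0.6 0.1 2.7] 42.394680082798004
up 15.61 [ 0.6305 -0.0029  0.1642] 0.0473 [-0.4 -0.1 -1.6] 42.02228128910065
[ 0.012  -0.023  -0.0292]
[ 0.0124  0.0369 -0.0295]
blade top in tool [[ 2.02e-02 -1.73e-02 -1.22e-01]
 [ 4.04e-02  1.00e-04 -4.26e-02]
 [ 5.92e-02  1.73e-02 -4.14e-02]] [ 0.43217643 -0.0630191 ]
```

```bash
python3 - <<'E'
from h import *
# refine tray from w2
z=np.load('w2.npz'); W=wcloud(z['p'],z['d'],z); X,Y,Z=np.moveaxis(W,-1,0)
Lx=(X-TR[0])*np.cos(TY)+(Y-TR[1])*np.sin(TY); Ly=-(X-TR[0])*np.sin(TY)+(Y-TR[1])*np.cos(TY)
m=(Z>.0145)&(Z<.0215)&(abs(Lx)<.15)&(abs(Ly)<.085); r=rect(W[m][:,:2]); print(r)
if abs(r[1][0]-.142)<.005 and abs(r[1][1]-.262)<.007: TR[:2]=r[0]; TY=r[2]
u=np.array([np.cos(TY),np.sin(TY),0]); P=TR+.005*u; print(TR,TY)
Q=q(TY)
env.goto([P[0],P[1],.11],Q); st('over')
print(env.servo_line([P[0],P[1],.0],speed=.12)); 
print(env.servo_line([P[0],P[1],-.0215],speed=.03,threshold=4)); st('down')
env.release(); st('rel')
env.servo_line([P[0],P[1],.12],speed=.2); env.pause(.1)
im,W,T=tips(); cv2.imwrite('pics/t1.png',im[...,::-1])
E
```

```text
(array([ 0.4909, -0.2929]), array([0.1448, 0.2634]), -0.0879)
[ 0.4909 -0.2929  0.    ] -0.0879
over 16.91 [ 0.4969 -0.2927  0.1105] 0.0472 [ 0.7  0.1 -1.1] 42.00845807790756
False
True
down 18.61 [ 0.4955 -0.2931 -0.0198] 0.0473 [-1.2  0.8  7.5] 46.81703765712882
rel 19.07 [ 0.4947 -0.2925 -0.0208] 0.0851 [-0.   0.7 -0.6] 0.0
```

View pics/t1.png

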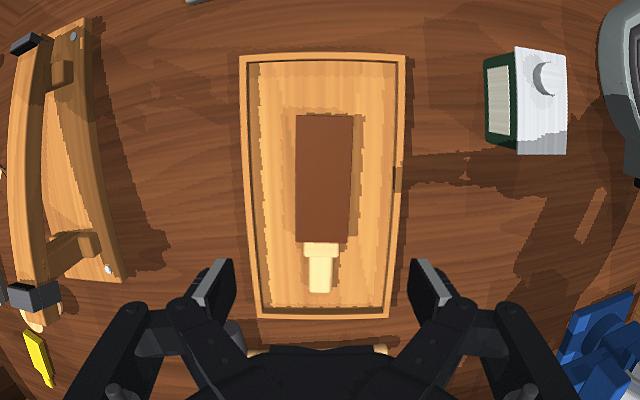

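The strop lies flat in the middle of the tray, with its blade at (324,178). Next is the whetstone.

```bash
python3 - <<'E'
from h import *
A=[.4392,.3195]; Q=q(-.276)
env.goto([.49,-.2,.24],q(-.05)); env.goto([*A,.12],Q)
im,W,T=tips(); X,Y,Z=np.moveaxis(W,-1,0); m=(Z>.02)&(Z<.03)&(np.hypot(X-A[0],Y-A[1])<.11); print(rect(W[m][:,:2]))
env.servo_line([*A,-.026],speed=.12); env.pause(.15); st('at')
env.grab(60); st('grab')
if env.sense()['opening']>.03:
    env.servo_line([*A,.03],speed=.08); env.servo_line([*A,.16],speed=.2); env.pause(.1); st('up')
    im,W,T=tips()
    m=(abs(T[...,1])<.02)&(T[...,0]>.02)&(T[...,0]<.1)&(T[...,2]<-.02)&(T[...,2]>-.09); print('top',np.round(np.percentile(T[m],[1,50,99],axis=0),4),np.polyfit(T[m][:,0],T[m][:,2],1))
    cv2.imwrite('pics/s1.png',im[...,::-1])
E
```

```text
(array([0.4397, 0.3192]), array([0.051 , 0.1801]), -0.2784)
at 24.23 [ 0.4399  0.3199 -0.0251] 0.0856 [-0.3 -0.1  0.4] 0.0
grab 24.66 [ 0.4396  0.3199 -0.0255] 0.0488 [0.  1.  3.3] 65.01336872577667
up 26.41 [0.4378 0.3187 0.1574] 0.049 [ 0.3 -0.  -6.3] 64.01683017611504
top [[ 0.0209 -0.0196 -0.0519]
 [ 0.0578  0.0001 -0.0505]
 [ 0.0897  0.0196 -0.0491]] [ 0.00116996 -0.0505641 ]
```

```bash
python3 - <<'E'
from h import *
x,y=.012,.0005
env.goto(S(x,y,.08),QS); env.pause(.1); st('over')
env.servo_line(S(x,y,-.012),speed=.1); env.pause(.2)
print(env.servo_line(S(x,y,-.0275),speed=.02,threshold=4)); st('down')
print(RS.inv().apply(np.array(env.sense()['tool_pos'])-O))
env.pause(.2); env.release(); st('rel'); env.pause(.2)
env.servo_line(S(x,y,.06),speed=.15)
env.goto(S(-.10,0,.2),QS); env.pause(.1)
im,W,T=tips(); L=(RS.inv().apply((W-O).reshape(-1,3))).reshape(W.shape); xx,yy,zz=np.moveaxis(L,-1,0)
m=(zz>.021)&(zz<.029)&(abs(yy)<.04)&(xx>-.12)&(xx<.13); print(rect(L[m][:,:2]),np.percentile(zz[m],[2,50,98]))
m=(zz>.010)&(zz<.018)&(abs(yy)<.03)&(xx<-.09); print('jaw',np.percentile(xx[m],[1,99]))
cv2.imwrite('pics/s2.png',im[...,::-1]); st('end')
E
```

```text
over 27.94 [0.6134 0.0019 0.1601] 0.0491 [ 0.2  1.1 -5.6] 63.951015025377274
True
down 29.85 [0.5878 0.0013 0.0574] 0.0488 [ 0.5 -0.5  7. ] 65.34112438559532
[ 0.011936    0.00049461 -0.02544281]
rel 30.51 [0.5861 0.0014 0.0553] 0.0856 [ 0.6 -0.1  0.3] 0.0
(array([0.0123, 0.0004]), array([0.0508, 0.18  ]), 0.0003) [0.0233684  0.02501067 0.02660928]
jaw [-0.14629093 -0.12396075]
end 32.34 [0.5333 0.003  0.3001] 0.0853 [0.3 0.8 0.5] 0.0
```

View pics/s2.png

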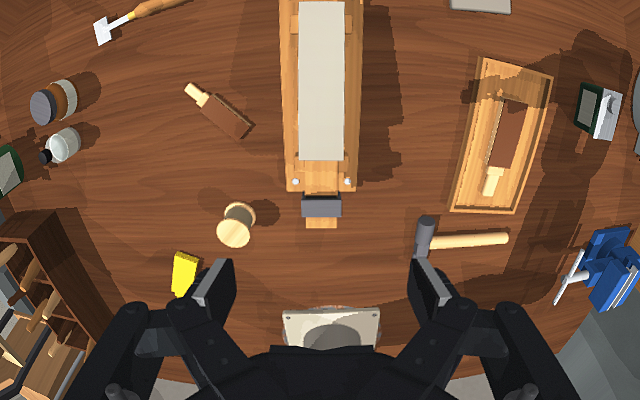

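The stone sits flat and centred at x = 0.012, and the jaw at (321,206) is still open. Now I push the jaw down the slope.

```bash
python3 - <<'E'
from h import *
env.grab(40)
y=.0003; z=-.0195
env.goto(S(-.176,y,.05),QS); env.servo_line(S(-.176,y,z),speed=.1); env.pause(.2); st('behind')
print(env.servo_line(S(-.11,y,z),speed=.04,threshold=14)); st('p1'); print(RS.inv().apply(np.array(env.sense()['tool_pos'])-O))
print(env.servo_line(S(-.092,y,z),speed=.015,threshold=14)); st('p2'); print(RS.inv().apply(np.array(env.sense()['tool_pos'])-O))
env.servo_line(S(-.13,y,z),speed=.06); env.servo_line(S(-.13,y,.06),speed=.15); env.release()
env.goto(S(-.10,0,.2),QS); env.pause(.1)
im,W,T=tips(); L=(RS.inv().apply((W-O).reshape(-1,3))).reshape(W.shape); xx,yy,zz=np.moveaxis(L,-1,0)
m=(zz>.021)&(zz<.029)&(abs(yy)<.04)&(xx>-.12)&(xx<.13); print(rect(L[m][:,:2]),np.percentile(zz[m],[2,50,98]))
m=(zz>.010)&(zz<.018)&(abs(yy)<.03)&(xx<-.05)&(xx>-.16); print('jaw',np.percentile(xx[m],[1,99]))
cv2.imwrite('pics/s3.png',im[...,::-1]); st('end')
E
```

```text
behind 34.86 [0.4078 0.0084 0.1095] -0.0002 [-0.   0.2 -0.4] 0.0
False
p1 36.66 [0.4709 0.0059 0.0928] 0.0002 [-3.6  1.   2.8] 2.1318334212423906
[-0.11013784  0.00033493 -0.01951087]
True
p2 37.44 [0.4806 0.0056 0.0897] -0.0001 [ 0.4 -0.7 -0.3] 0.0
[-0.0999921   0.0003851  -0.02016774]
(array([0.0198, 0.0006]), array([0.0511, 0.1688]), 0.0016) [0.02335705 0.02502925 0.02667587]
jaw [-0.08771856 -0.06681607]
end 40.32 [0.533  0.0031 0.3016] 0.0853 [-0.3 -0.5 -0.6] 0.0
```

```bash
python3 - <<'E'
from h import *
env.goto(S(-.02,0,.22),QS); env.pause(.2)
im,W,T=tips(); L=(RS.inv().apply((W-O).reshape(-1,3))).reshape(W.shape); xx,yy,zz=np.moveaxis(L,-1,0)
m=(zz>.021)&(zz<.029)&(abs(yy)<.04)&(xx>-.12)&(xx<.13); print(rect(L[m][:,:2]))
m=(zz>.010)&(zz<.018)&(abs(yy)<.03)&(xx<-.05)&(xx>-.16); print('jaw',np.percentile(xx[m],[1,99]))
m=(zz>.012)&(zz<.016)&(abs(yy)<.015)&(xx>.1)&(xx<.14); print('stop',np.percentile(xx[m],[1,99]))
cv2.imwrite('pics/s4.png',im[...,::-1]); st('end')
E
```

```text
(array([0.025 , 0.0004]), array([0.0508, 0.1794]), 0.0014)
jaw [-0.08818987 -0.06870456]
stop [0.11718871 0.12617319]
end 40.99 [ 6.157e-01 -3.000e-04  3.039e-01] 0.0856 [0.2 1.  0.7] 0.0
```

View pics/s4.png

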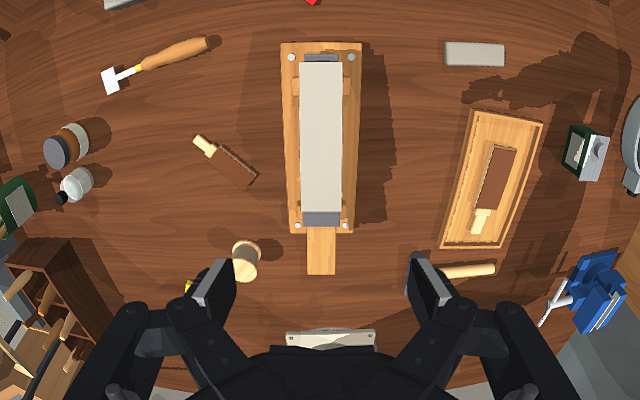

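The stone is held between the jaw (322,218) and the stop (320,57), with its middle at x = 0.025. The strop is in the tray at (495,190).

```bash
python3 -c "
from station import env
print(env.close_job())"
```

```text
the job is handed in; nothing more can be done
None
```

I handed the job in at about 41 s of the 72 s limit: the strop lies flat in the tray, and the whetstone is centred on the bed and snug between the jaw and the stop in the last wrist-camera measurement; no verdict came back.

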